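Check a dowel in the go / no-go gauge

TASK

Check the dowel with the blue top: stand it in front of the open end of the wooden gauge and slide it, upright and along the table, in through the go gap between the green jaws and on until the no-go gap between the red jaws stops it, pressing lightly there for a moment. Let go and leave it standing inside the gauge against the red jaws. Leave the red-topped and yellow-topped dowels where they are.

Things in the scene. Friction and masses are not known exactly. Their poses are not given: they have to be found in the camera images.
- blue_mid (a point): The piece to check: wooden dowel piece standing upright, 32 mm diameter, 100 mm tall, about 60 g, top 20 mm painted blue. The point is its centre, on its axis, 50 mm above its foot; z runs along its axis; it is round, so yaw does not matter. Gripped 50 to 65 mm up, fingers clear the gauge.
- gauge: Rigid fixed U-shaped gauge, 24 mm tall, 120 wide, 175 long, no floor: the dowel slides on the table. Origin: on the table, middle of the open end; x points in along the centre line (push direction), z up. Plywood rails, inner faces y=+-42; green go jaws x=0 to 30, gap 50 wide; red no-go jaws x=100 to 125, gap 22 wide: they stop the dowel with its axis at x=88 (84 if off-centre). Back bar x=160.
- red_mid (a point): Leave alone: wooden dowel piece standing upright, 32 mm diameter, 100 mm tall, about 60 g, top 20 mm painted red. The point is its centre, on its axis, 50 mm above its foot; z runs along its axis; it is round, so yaw does not matter.
- yellow_mid (a point): Leave alone: wooden dowel piece standing upright, 32 mm diameter, 100 mm tall, about 60 g, top 20 mm painted yellow. The point is its centre, on its axis, 50 mm above its foot; z runs along its axis; it is round, so yaw does not matter.
Not all that is in view belongs to the job. Of the things that look like the gauge, the smaller one is meant.

How it is judged:
On the way, in this order (a step that is already met when the one before it is completed fails the run):
1. the blue-topped dowel stands upright, low, before the open end (x of blue_mid in the frame of gauge between -0.12 and -0.012 m and y of blue_mid in the frame of gauge between -0.035 and 0.035 m and height (world z) of blue_mid between 0.044 and 0.06 m and angle between blue_mid's own z axis and vertical below 0.17 rad), for 0.1 s.
2. it is upright in the go gap between the green jaws (x of blue_mid in the frame of gauge between 0.005 and 0.035 m and y of blue_mid in the frame of gauge between -0.012 and 0.012 m and height (world z) of blue_mid between 0.044 and 0.06 m and angle between blue_mid's own z axis and vertical below 0.17 rad), for 0.05 s.
3. past the go gap, it is pressed against the red no-go jaws, which stop it (x of blue_mid in the frame of gauge between 0.078 and 0.097 m and y of blue_mid in the frame of gauge between -0.012 and 0.012 m and height (world z) of blue_mid between 0.044 and 0.06 m and angle between blue_mid's own z axis and vertical below 0.17 rad and contact force between dowel_blue and gauge above 1 N), for 0.05 s.
At the end, for the whole second after the job is handed in: The blue-topped dowel stands upright (within 6 degrees), at rest and released, on the table inside the gauge: its axis within 16 mm of the centre line and 70 to 97 mm in from the open end, which is against the red jaws or within about 15 mm of them (x of blue_mid in the frame of gauge between 0.07 and 0.097 m and y of blue_mid in the frame of gauge between -0.016 and 0.016 m and height (world z) of blue_mid between 0.046 and 0.056 m and angle between blue_mid's own z axis and vertical below 0.1 rad and linear speed of dowel_blue below 0.02 m/s); the robot touches nothing.
It fails at once if the red-topped dowel is moved by more than 30 mm (distance of red_mid from where it was at the start of the episode above 0.03 m).
It fails at once if the yellow-topped dowel is moved by more than 30 mm (distance of yellow_mid from where it was at the start of the episode above 0.03 m).
It fails at once if the blue-topped dowel is put into the gauge from above (its foot between 14 and 22 mm over the table inside the frame) (x of blue_mid in the frame of gauge between 0 and 0.13 m and y of blue_mid in the frame of gauge between -0.03 and 0.03 m and height (world z) of blue_mid between 0.064 and 0.072 m).
It also fails if it takes over 56 s, if anything falls off the work surface, if the arm or the gripper's body presses on something with over 40 N, if the wrist force passes 120 N, or if a joint passes its speed limit or range.

ROBOT

A 6-joint arm with a two-finger parallel gripper is mounted at the origin on the work surface. World frame = base frame: x ahead of the robot, y to its left, z up, the work surface at z = 0. Lengths are in m, angles in rad, forces in N, time in s.
With the tool pointing down it reaches from about 0.425 to 0.95 m from the base axis. Payload 3.5 kg.
Tool frame: the origin (TCP) lies between the finger pads; the fingertips stand 14 mm ahead of it and the grasp point (between the pads) lies 5 mm behind it (ctrl.tip_extent is the distance from the TCP to the fingertips, in m); x points along the fingers, z is the direction in which the jaws open and shut, and the axes are right-handed (so a half turn about x gives the same grasp; the last joint's range is limited). The gripper opens to 85 mm and grips with 20 to 120 N. Pads are 22 mm wide; open, the fingers measure 114 mm over their backs; the gripper's body (76 mm by 85 mm) begins 54 mm behind the grasp point. The pads swing forward as they close: fully open they stand 13 mm farther back than shut.
Start: joints at [1.123, 0.286, 1.577, -0, 1.279, -0.15], TCP at [0.198, 0.645, 0.245] pointing down, gripper open.
Joint ranges: [-2.77, 2.77], [-0.9, 2.22], [0.21, 2.48], [-1.53, 4.67], [0.24, 2.81], [-2.84, 2.84]. Speed limits (rad/s): [2.79, 2.79, 3.14, 3.14, 3.14, 3.14].

INTERFACE

Orientations are given as a unit quaternion [x, y, z, w].
In Python, from plant import ctrl gives the robot as it stands.
- The arm moves only by the tool move_arm, never from a script. Its argument "commands" is one flat list of numbers, 4 for each row, row after row: the shift along the tool's x, y, z in units of 25 mm (1.0 is 25 mm), then the turn about the tool's x in units of 5 degrees (1.0 is 5 degrees). A call has 1 to 20 rows; each row shifts and turns the commanded pose from where the row before left it, along the tool's axes as they then stand; what a row does not reach is not made up. A row lasts 1/8 s, in which the tool goes at most 62.5 mm and 10.7 degrees, less where a joint would pass 70% of its speed; a pose out of reach is approached as far as the arm can. A call is refused whole if a number of a shift passes 1 or a number of a turn 1, either way. A call with a gripper value outside its range is refused whole. "jaw" is the finger opening in mm, from 0 to 85.4, set as the call begins (left out, the last holds). The fingers move at their own pace and stop on an object; "force" is the grip in N (left out, the last holds). Time passes only in rows, so rows that do not move let the fingers close. It gives the time, the measured TCP pose, the force and the opening at its end, in the units of the state.
- ctrl.get_state(): the state, without advancing time (a new reading comes with each control period).
- ctrl.read_camera(name): name is "scene" or "top"; returns the picture (480x640x3 uint8, red, green, blue); there is no depth.
- ctrl.get_calibration(name): a dict with "camera_matrix" (3x3 intrinsics, pixels), "camera_from_world" (4x4, takes a point from world to camera coordinates). Camera axes: x right, y down, z forward; pixel columns grow to the right and rows downward; lengths in m; the calibration is good to about 2 mm. A picture is of the moment at which its call begins. get_calibration takes no time and is no camera call.
- ctrl.sign_off(): hands the job in, once; it reports no verdict.
The state is a dict: "time": time; "qpos": joint angles; "dq": joint speeds; "joint_efforts": joint torques, N m; "eef_pos": TCP position; "tcp_rot": TCP orientation; "contact_force": force on the tool from outside, world axes, zero at the start; "wrist_torque": the same for the moment, N m; "opening": opening from 0.0 (shut) to 1.0 (fully open).
Only numpy, scipy, OpenCV 4.12 (cv2) and the standard library are available. Lean on these libraries where they do the work, as an engineer would, in place of code of your own. Each camera call takes 0.05 s, during which the arm holds its last target.

## Working session

There is one attempt and no reset: what is moved stays moved. The work goes in short steps, Python scripts to look and compute and a tool call to move; the robot and the scene stay as the last step left them, time stands still between calls to the robot, and variables do not carry over. Pictures are saved under pics/ and viewed, and the job is handed in when it is done.

Besides the shell and the picture viewer there is one more tool, called after "Request:" by a JSON object that holds its "method" and its "body". move_arm: Moves the arm, as the interface text tells. Its arguments: {"type":"object","properties":{"commands":{"type":"array"},"jaw":{"type":"number"},"force":{"type":"number"}},"required":["commands"]}

```bash
mkdir -p pics; python3 - <<'E'
from plant import ctrl
import cv2
s=ctrl.get_state(); print(s['time'],s['eef_pos'],s['tcp_rot'],s['opening'],ctrl.tip_extent)
for n in ['scene','top']:
    im=ctrl.read_camera(n); cv2.imwrite(f'pics/{n}0.png',im[:,:,::-1]); c=ctrl.get_calibration(n); print(n,c['camera_matrix'],c['camera_from_world'])
E
```

```text
0.0 [0.19775848 0.64475019 0.24393025] [-0.42066863  0.56937061  0.4199165   0.56791297] 0.9952478631200609 0.014
scene [[599.68762475   0.         322.24403833]
 [  0.         599.68762475 246.52045155]
 [  0.           0.           1.        ]] [[-0.18255137  0.98313253 -0.01119925  0.05102112]
 [ 0.84172071  0.15038659 -0.51854616 -0.31773649]
 [-0.50811538 -0.10408796 -0.85497629  1.42206241]
 [ 0.          0.          0.          1.        ]]
top [[455.24191408   0.         323.28217653]
 [  0.         455.24191408 238.75850385]
 [  0.           0.           1.        ]] [[-0.01331489 -0.99981268  0.01404726 -0.00638279]
 [-0.98468268  0.01066831 -0.1740293   0.42625262]
 [ 0.17384684 -0.01614928 -0.98464028  0.97236758]
 [ 0.          0.          0.          1.        ]]
```

View pics/scene0.png

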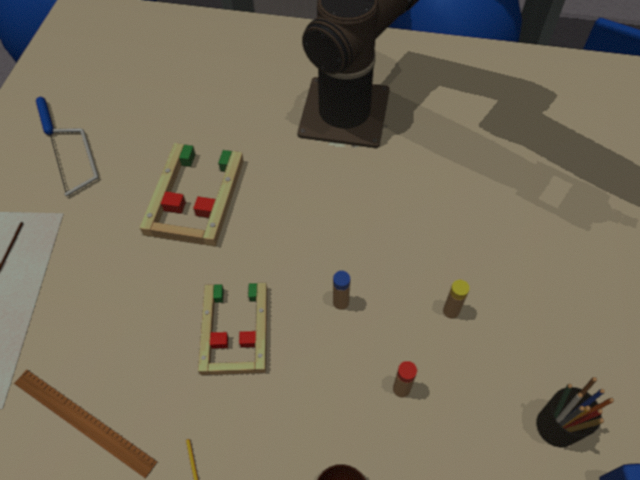

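View pics/top0.png

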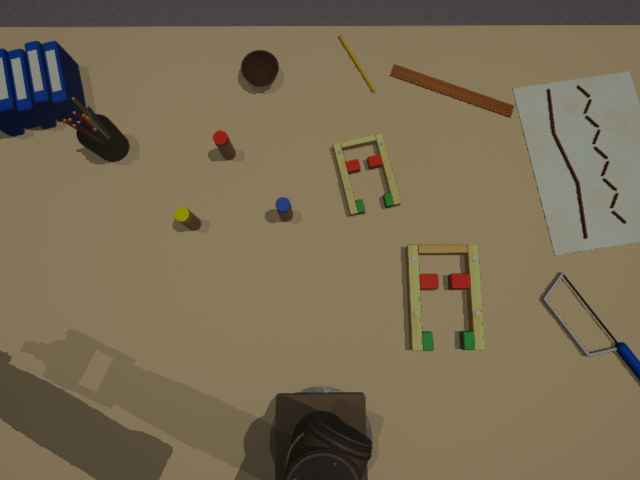

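The scene picture shows the blue-topped dowel at about (341,290), red at (405,380) and yellow at (456,300). The smaller gauge is near (235,328), with its green jaws (the open end) towards the robot. In the top picture the blue top is at (284,205), and the small gauge is at (366,174) with its green jaws at (359,206) and (389,200).

```bash
python3 - <<'E'
import cv2,numpy as np
s=cv2.imread('pics/scene0.png'); t=cv2.imread('pics/top0.png')
a=cv2.resize(s[255:385,190:370],None,fx=4,fy=4,interpolation=cv2.INTER_CUBIC)
b=cv2.resize(t[125:230,265:410],None,fx=5,fy=5,interpolation=cv2.INTER_CUBIC)
cv2.imwrite('pics/zs.png',a); cv2.imwrite('pics/zt.png',b)
for n,im in (('s',s),('t',t)):
  h=cv2.cvtColor(im,cv2.COLOR_BGR2HSV)
  for c,l,u in (('blue',(105,150,50),(130,255,255)),('green',(45,120,40),(85,255,255)),('red',(0,200,90),(5,255,255)),('red2',(175,180,90),(180,255,255)),('yel',(24,200,100),(32,255,255))):
    k,_,st,ce=cv2.connectedComponentsWithStats(cv2.inRange(h,l,u))
    print(n,c,[(tuple(st[i]),ce[i].round(1).tolist()) for i in range(1,k) if 40<st[i,4]<600])
E
```

```text
s blue [((np.int32(37), np.int32(98), np.int32(15), np.int32(36), np.int32(295)), [44.2, 115.2]), ((np.int32(334), np.int32(272), np.int32(15), np.int32(14), np.int32(170)), [341.1, 278.6]), ((np.int32(607), np.int32(464), np.int32(33), np.int32(16), np.int32(341)), [627.4, 472.6])]
s green [((np.int32(180), np.int32(146), np.int32(13), np.int32(16), np.int32(137)), [186.0, 152.9]), ((np.int32(220), np.int32(151), np.int32(11), np.int32(15), np.int32(99)), [224.4, 157.5]), ((np.int32(214), np.int32(285), np.int32(9), np.int32(17), np.int32(129)), [217.6, 292.7]), ((np.int32(249), np.int32(284), np.int32(7), np.int32(16), np.int32(98)), [252.1, 291.0])]
s red [((np.int32(162), np.int32(192), np.int32(21), np.int32(15), np.int32(215)), [171.6, 199.2]), ((np.int32(195), np.int32(198), np.int32(19), np.int32(13), np.int32(178)), [203.6, 204.1]), ((np.int32(211), np.int32(333), np.int32(16), np.int32(12), np.int32(185)), [218.3, 338.5]), ((np.int32(240), np.int32(332), np.int32(15), np.int32(12), np.int32(157)), [246.8, 337.8])]
s red2 []
s yel []
t blue [((np.int32(25), np.int32(42), np.
[... 856 characters left out ...]
nt32(184)), [427.2, 340.4])]
t red [((np.int32(213), np.int32(131), np.int32(14), np.int32(13), np.int32(140)), [219.8, 137.2]), ((np.int32(368), np.int32(154), np.int32(14), np.int32(12), np.int32(118)), [374.8, 160.0]), ((np.int32(346), np.int32(160), np.int32(14), np.int32(11), np.int32(113)), [352.4, 165.1]), ((np.int32(420), np.int32(275), np.int32(18), np.int32(14), np.int32(239)), [428.1, 281.5]), ((np.int32(451), np.int32(274), np.int32(19), np.int32(14), np.int32(243)), [460.5, 280.7])]
t red2 []
t yel [((np.int32(341), np.int32(37), np.int32(33), np.int32(53), np.int32(69)), [356.9, 62.6]), ((np.int32(174), np.int32(207), np.int32(15), np.int32(15), np.int32(160)), [181.4, 213.9])]
```

View pics/zs.png

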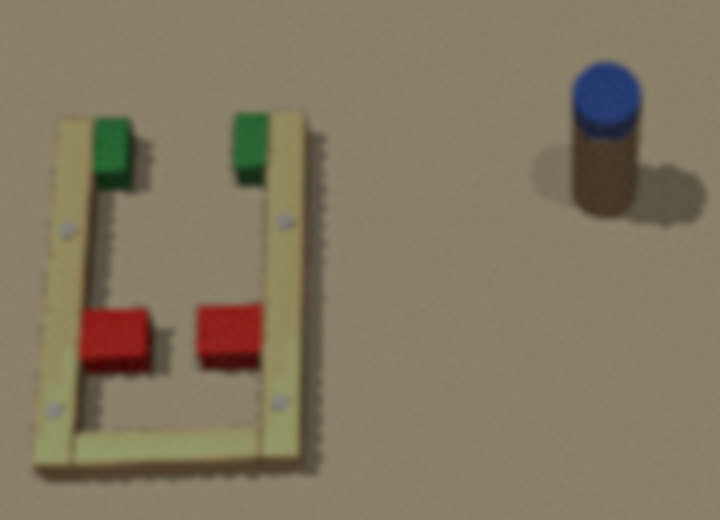

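View pics/zt.png

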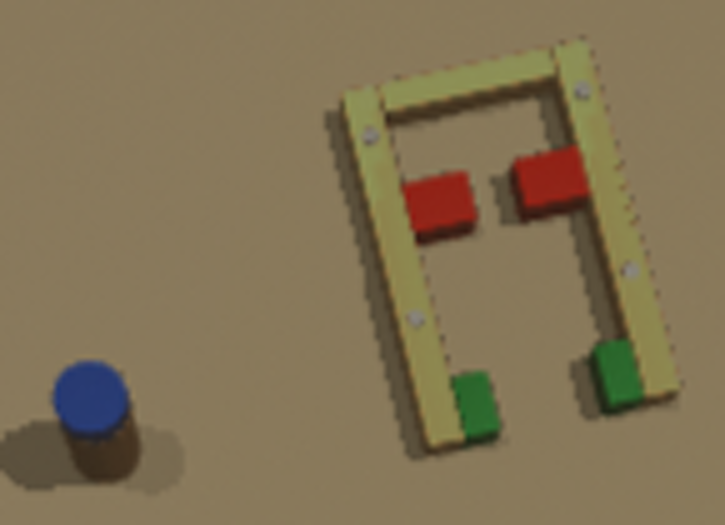

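```bash
cat > h.py <<'E'
import numpy as np,cv2
from plant import ctrl
def cal(n):
    c=ctrl.get_calibration(n); return np.array(c['camera_matrix']),np.array(c['camera_from_world'])
def P(n): K,T=cal(n); return K@T[:3]
def tri(ps,pt):
    X=cv2.triangulatePoints(P('scene'),P('top'),np.array(ps,float).reshape(2,1),np.array(pt,float).reshape(2,1)); return (X[:3]/X[3]).ravel()
def plane(n,p,z):
    K,T=cal(n); R,t=T[:3,:3],T[:3,3]; o=-R.T@t; d=R.T@np.linalg.inv(K)@np.array([*p,1.]); return o+d*(z-o[2])/d[2]
def proj(n,X):
    v=P(n)@np.array([*X,1.]); return v[:2]/v[2]
E
python3 - <<'E'
from h import *
np.set_printoptions(precision=4,suppress=True)
S=lambda u,v:(190+(u+.5)/4-.5,255+(v+.5)/4-.5)
T=lambda u,v:(265+(u+.5)/5-.5,125+(v+.5)/5-.5)
pts={'openR(-y)':((60,120),(678,392)),'openL':((306,112),(432,448)),'backR':((37,465),(588,40)),'backL':((300,457),(343,98)),
'sR1':((67,231),(630,270)),'sL1':((285,222),(416,318)),'sR2':((55,411),(583,91)),'sL2':((280,402),(370,135)),'dowel':((607,94),(92,398))}
for k,(a,b) in pts.items():
    z=.1 if k=='dowel' else .024
    print(k,tri(S(*a),T(*b)),plane('scene',S(*a),z)[:2],plane('top',T(*b),z)[:2])
E
```

```text
openR(-y) [ 0.5109 -0.1895  0.0187] [ 0.5134 -0.1878] [ 0.5096 -0.1886]
openL [ 0.4854 -0.0739  0.0183] [ 0.4881 -0.0715] [ 0.4845 -0.0755]
backR [ 0.6814 -0.1516  0.02  ] [ 0.6825 -0.1488] [ 0.6802 -0.1535]
backL [ 0.6553 -0.0365  0.0158] [ 0.6579 -0.0341] [ 0.6524 -0.0379]
sR1 [ 0.5685 -0.1689  0.0213] [ 0.5696 -0.1678] [ 0.5677 -0.1689]
sL1 [ 0.5461 -0.0688  0.0221] [ 0.5469 -0.0678] [ 0.5457 -0.0696]
sR2 [ 0.6558 -0.1496  0.0213] [ 0.6566 -0.1481] [ 0.655  -0.1503]
sL2 [ 0.6342 -0.0495  0.0235] [ 0.6343 -0.049 ] [ 0.6342 -0.0502]
dowel [0.4908 0.0748 0.0955] [0.4931 0.0758] [0.4898 0.0733]
```

```bash
cat >> h.py <<'E'
from scipy.spatial.transform import Rotation as Ro
def st():
    s=ctrl.get_state(); R=Ro.from_quat(s['tcp_rot']).as_matrix()
    print('t',round(s['time'],2),'tcp',np.round(s['eef_pos'],4),'F',np.round(s['contact_force'],2),'open',round(s['opening'],3)); print('x',R[:,0].round(3),'y',R[:,1].round(3),'z',R[:,2].round(3),'zyaw',np.degrees(np.arctan2(R[1,2],R[0,2])).round(2))
    return s,R
def to(goal):
    s,R=st(); print('units',(R.T@(np.array(goal)-s['eef_pos'])/.025).round(2))
E
python3 - <<'E'
from h import *
print(ctrl.get_state()['qpos'])
to([.4915,.0745,.13])
S=lambda p,z:print(plane('top',p,z).round(3))
S((219.8,137.2),.1);S((181.4,213.9),.1)
E
```

```text
[ 1.12300706e+00  2.87116875e-01  1.57803788e+00 -2.79792064e-05
  1.27857607e+00 -1.49978314e-01]
t 0.1 tcp [0.1978 0.6448 0.2441] F [ 0.1   0.46 -0.59] open 0.995
x [-0.001 -0.002 -1.   ] y [-0.956  0.293  0.   ] z [ 0.293  0.956 -0.002] zyaw 72.94
units [  4.6  -17.93 -18.35]
[0.64 0.21 0.1 ]
[0.471 0.285 0.1  ]
```

Request:
{"method": "move_arm", "body": {"commands": [0,-0.9,-0.92,0,0,-0.9,-0.92,0,0,-0.9,-0.92,0,0,-0.9,-0.92,0,0,-0.9,-0.92,0,0,-0.9,-0.92,0,0,-0.9,-0.92,0,0,-0.9,-0.92,0,0,-0.9,-0.92,0,0,-0.9,-0.92,0,0,-0.9,-0.92,0,0,-0.9,-0.92,0,0,-0.9,-0.92,0,0,-0.9,-0.92,0,0,-0.9,-0.92,0,0,-0.9,-0.92,0,0,-0.9,-0.92,0,0,-0.9,-0.92,0,0,-0.9,-0.92,0,0,-0.9,-0.92,0], "jaw": 85}}

```text
time: 2.6
eef_pos: [0.4933, 0.0725, 0.2448]
tcp_rot: [-0.42, 0.569, 0.42, 0.568]
contact_force: [-0.2, 1.0, 0.7]
opening: 1.0
```

Request:
{"method": "move_arm", "body": {"commands": [0,0,0,-1,0,0,0,-1,0,0,0,-1,0,0,0,-1,0,0,0,-1,0,0,0,-0.9,0,0,0,0,0,0,0,0]}}

```text
time: 3.6
eef_pos: [0.4931, 0.0735, 0.2451]
tcp_rot: [-0.551, 0.443, 0.551, 0.443]
contact_force: [0.2, 0.8, 0.3]
opening: 0.993
```

```bash
python3 - <<'E'
from h import *
to([.4915,.0745,.13])
E
```

```text
t 3.6 tcp [0.4931 0.0735 0.2451] F [0.24 0.76 0.35] open 0.993
x [-0.001  0.    -1.   ] y [-0.977 -0.214  0.   ] z [-0.214  0.977  0.   ] zyaw 102.38
units [4.6  0.05 0.05]
```

Request:
{"method": "move_arm", "body": {"commands": [0.95,0.05,0.05,0,0.95,0,0,0,0.95,0,0,0,0.95,0,0,0,0.95,0,0,0,0.95,0,0,0,0.95,0,0,0,0.5,0,0,0,0.45,0,0,0,0,0,0,0,0,0,0,0]}}

```text
time: 4.97
eef_pos: [0.4924, 0.0744, 0.056]
tcp_rot: [0.552, -0.443, -0.551, -0.443]
contact_force: [-0.8, -0.5, -0.2]
opening: 0.995
```

```bash
python3 - <<'E'
from h import *
to([.4915,.0745,.055])
a=ctrl.read_camera('scene')[:,:,::-1];b=ctrl.read_camera('top')[:,:,::-1]
a=cv2.resize(a[200:340,270:410],(560,560));b=cv2.resize(b[130:270,220:360],(560,560))
cv2.imwrite('pics/g1.png',cv2.resize(np.hstack([a,b]),(800,400)))
E
```

```text
t 4.97 tcp [0.4924 0.0744 0.056 ] F [-0.79 -0.49 -0.16] open 0.995
x [ 0.001 -0.    -1.   ] y [-0.977 -0.215 -0.001] z [-0.215  0.977 -0.   ] zyaw 102.43
units [0.04 0.03 0.01]
```

View pics/g1.png

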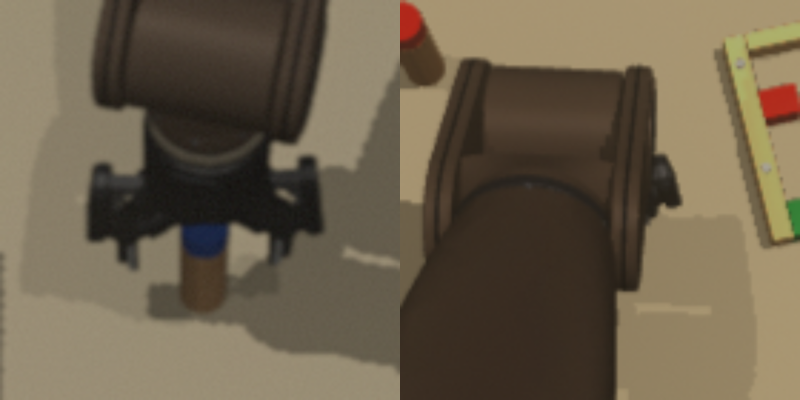

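The scene view shows the dowel at about column 204 of the crop, midway between the fingers at 127 and 277. I'm closing now.

Request:
{"method": "move_arm", "body": {"commands": [0,0,0,0,0,0,0,0,0,0,0,0,0,0,0,0,0,0,0,0,0,0,0,0,0,0,0,0,0,0,0,0], "jaw": 20, "force": 25}}

```text
time: 6.08
eef_pos: [0.4919, 0.0745, 0.0555]
tcp_rot: [0.551, -0.443, -0.551, -0.443]
contact_force: [-0.8, 0.4, 2.6]
opening: 0.366
```

```bash
python3 - <<'E'
from h import *
to([.45,.07,.056]); to([.45,-.10,.056]);to([.460,-.1396,.056])
E
```

```text
t 6.08 tcp [0.4919 0.0745 0.0555] F [-0.77  0.42  2.62] open 0.366
x [ 0.  0. -1.] y [-0.977 -0.215 -0.   ] z [-0.215  0.977  0.   ] zyaw 102.43
units [-0.02  1.68  0.19]
t 6.08 tcp [0.4919 0.0745 0.0555] F [-0.77  0.42  2.62] open 0.366
x [ 0.  0. -1.] y [-0.977 -0.215 -0.   ] z [-0.215  0.977  0.   ] zyaw 102.43
units [-0.02  3.14 -6.45]
t 6.08 tcp [0.4919 0.0745 0.0555] F [-0.77  0.42  2.62] open 0.366
x [ 0.  0. -1.] y [-0.977 -0.215 -0.   ] z [-0.215  0.977  0.   ] zyaw 102.43
units [-0.02  3.09 -8.09]
```

Request:
{"method": "move_arm", "body": {"commands": [-0.1,0,0,0,0,0.3,-0.6,0,0,0.3,-0.6,0,0,0.3,-0.6,0,0,0.3,-0.6,0,0,0.3,-0.6,0,0,0.32,-0.3,0,0,0.32,-0.3,0,0,0.32,-0.3,0,0,0.32,-0.3,0,0,0.32,-0.3,0,0,0,-0.6,0,0,0,-0.6,0,0,0,-0.6,0,0,0,-0.6,0,0,0,-0.6,0,0,0,-0.6,0,0,0,0,0,0,0,0,0]}}

```text
time: 8.45
eef_pos: [0.4594, -0.1398, 0.0576]
tcp_rot: [-0.551, 0.443, 0.551, 0.443]
contact_force: [-0.6, -0.0, -0.9]
opening: 0.367
```

```bash
python3 - <<'E'
from h import *
to([.460,-.1396,.056])
a=ctrl.read_camera('scene')[:,:,::-1];b=ctrl.read_camera('top')[:,:,::-1]
cv2.imwrite('pics/sc2.png',a)
a=cv2.resize(a[230:380,180:330],(560,560));b=cv2.resize(b[130:270,300:440],(560,560))
cv2.imwrite('pics/g2.png',cv2.resize(np.hstack([a,b]),(800,400)))
E
```

```text
t 8.45 tcp [ 0.4594 -0.1398  0.0576] F [-0.64 -0.05 -0.91] open 0.367
x [-0.001  0.001 -1.   ] y [-0.977 -0.215  0.   ] z [-0.215  0.977  0.001] zyaw 102.43
units [ 0.06 -0.02  0.  ]
```

View pics/g2.png

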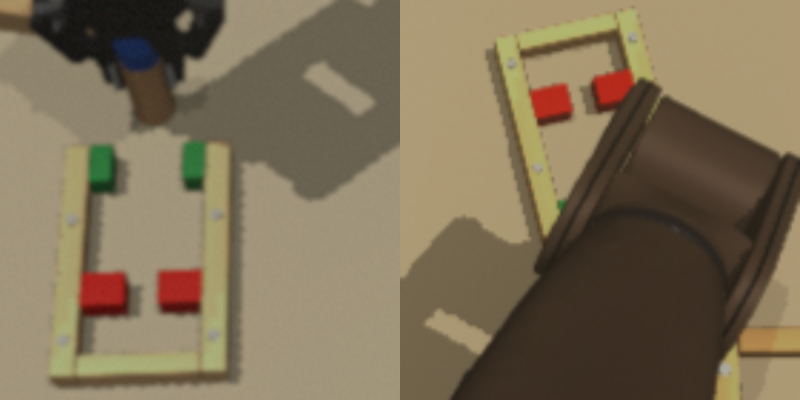

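```bash
python3 - <<'E'
from h import *
for z in (0,.0025,.08,.1):print(z,proj('scene',[.4594,-.1398,z]))
a=cv2.imread('pics/sc2.png')
cv2.imwrite('pics/z2.png',cv2.resize(a[220:290,190:290],None,fx=8,fy=8,interpolation=cv2.INTER_CUBIC))
E
```

```text
0 [237.37122631 270.40754417]
0.0025 [237.20620319 269.80277494]
0.08 [231.78214196 249.92492238]
0.1 [230.27798651 244.41256203]
```

View pics/z2.png

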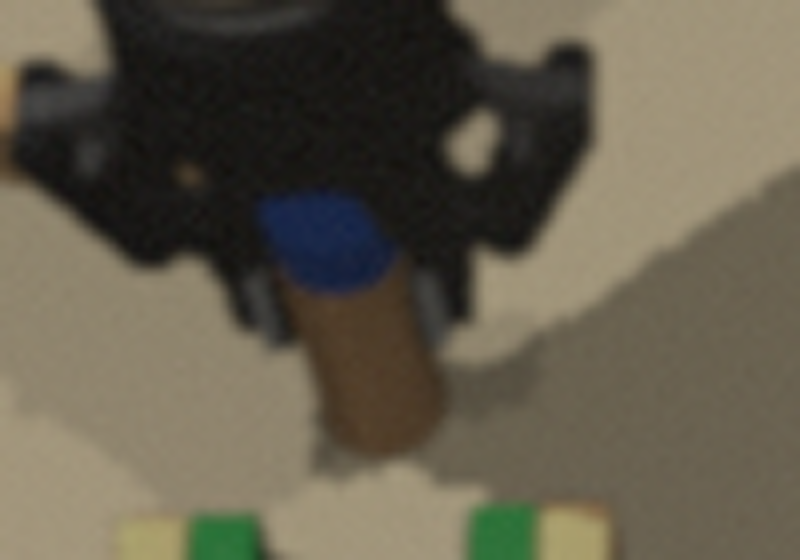

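Request:
{"method": "move_arm", "body": {"commands": [0.08,0,0,0,0,0,0,0,0,-0.4,0,0,0,-0.4,0,0,0,-0.4,0,0,0,-0.4,0,0,0,-0.3,0,0,0,-0.3,0,0,0,0,0,0]}}

```text
time: 9.68
eef_pos: [0.5139, -0.1281, 0.0558]
tcp_rot: [0.551, -0.443, -0.551, -0.443]
contact_force: [-0.5, -0.4, -1.2]
opening: 0.363
```

```bash
python3 - <<'E'
from h import *
to([.585,-.112,.056])
a=ctrl.read_camera('scene')[:,:,::-1]
cv2.imwrite('pics/z3.png',cv2.resize(a[220:370,180:300],None,fx=4,fy=4,interpolation=cv2.INTER_CUBIC))
E
```

```text
t 9.68 tcp [ 0.5139 -0.1281  0.0558] F [-0.45 -0.44 -1.17] open 0.363
x [ 0. -0. -1.] y [-0.976 -0.216 -0.   ] z [-0.216  0.976 -0.   ] zyaw 102.46
units [-0.01 -2.92  0.01]
```

View pics/z3.png

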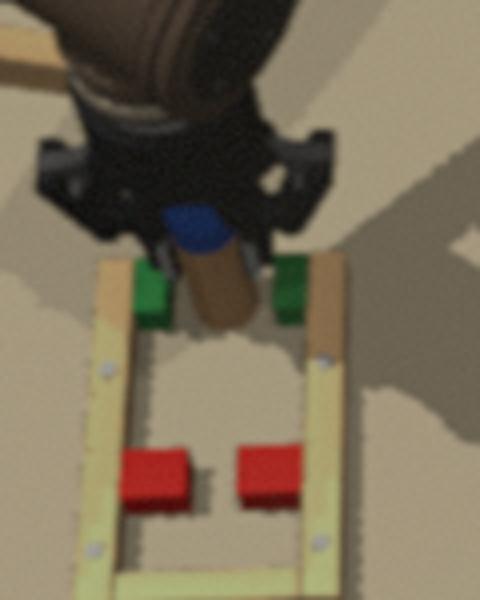

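The dowel foot is at about column 224, centred between the green jaws (170 and 277). I'm carrying on.

Request:
{"method": "move_arm", "body": {"commands": [0,-0.4,0,0,0,-0.4,0,0,0,-0.4,0,0,0,-0.4,0,0,0,-0.4,0,0,0,-0.3,0,0,0,-0.2,0,0,0,0,0,0]}}

```text
time: 10.72
eef_pos: [0.5747, -0.1146, 0.0558]
tcp_rot: [-0.551, 0.443, 0.551, 0.443]
contact_force: [-0.5, 0.7, -0.1]
opening: 0.369
```

```bash
python3 - <<'E'
from h import *
to([.585,-.112,.056])
a=ctrl.read_camera('scene')[:,:,::-1]
cv2.imwrite('pics/z4.png',cv2.resize(a[220:370,180:300],None,fx=4,fy=4,interpolation=cv2.INTER_CUBIC))
E
```

```text
t 10.72 tcp [ 0.5747 -0.1146  0.0558] F [-0.49  0.74 -0.11] open 0.369
x [-0. -0. -1.] y [-0.976 -0.216  0.   ] z [-0.216  0.976 -0.   ] zyaw 102.45
units [-0.01 -0.43  0.01]
```

View pics/z4.png

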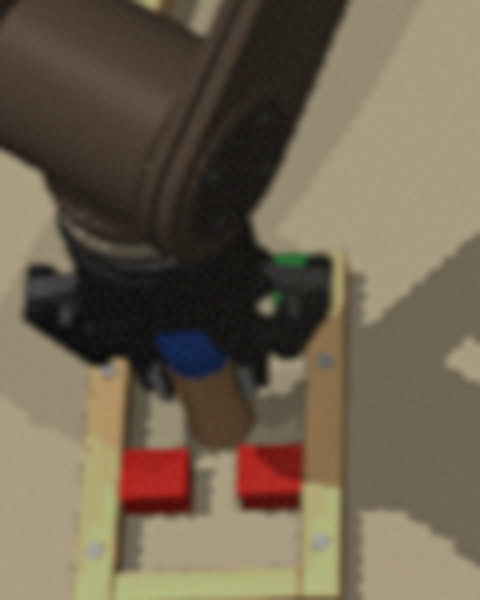

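Request:
{"method": "move_arm", "body": {"commands": [0,-0.12,0,0,0,-0.12,0,0,0,-0.12,0,0,0,0,0,0]}}

```text
time: 11.28
eef_pos: [0.5835, -0.1127, 0.0559]
tcp_rot: [0.551, -0.443, -0.551, -0.443]
contact_force: [-0.9, 0.8, -0.3]
opening: 0.369
```

Request:
{"method": "move_arm", "body": {"commands": [0,-0.06,0,0,0,0,0,0]}}

```text
time: 11.52
eef_pos: [0.5847, -0.1124, 0.0558]
tcp_rot: [-0.551, 0.443, 0.551, 0.443]
contact_force: [-0.2, 0.2, -0.1]
opening: 0.373
```

Request:
{"method": "move_arm", "body": {"commands": [0,-0.06,0,0,0,0,0,0]}}

```text
time: 11.78
eef_pos: [0.5857, -0.1122, 0.0556]
tcp_rot: [-0.551, 0.443, 0.552, 0.442]
contact_force: [-1.7, -1.9, -0.5]
opening: 0.364
```

Request:
{"method": "move_arm", "body": {"commands": [0,-0.06,0,0,0,0,0,0]}}

```text
time: 12.02
eef_pos: [0.5864, -0.1122, 0.0557]
tcp_rot: [-0.55, 0.444, 0.552, 0.442]
contact_force: [-5.8, -2.2, 2.0]
opening: 0.368
```

Request:
{"method": "move_arm", "body": {"commands": [0,-0.04,0,0,0,0,0,0,0,0,0,0,0,0,0,0]}}

```text
time: 12.52
eef_pos: [0.5869, -0.112, 0.0557]
tcp_rot: [-0.55, 0.444, 0.553, 0.441]
contact_force: [-6.9, -3.1, 3.2]
opening: 0.368
```

```bash
python3 - <<'E'
from h import *
st()
a=ctrl.read_camera('scene')[:,:,::-1]
st()
cv2.imwrite('pics/z5.png',cv2.resize(a[220:370,180:300],None,fx=4,fy=4,interpolation=cv2.INTER_CUBIC))
E
```

```text
t 12.53 tcp [ 0.5869 -0.112   0.0557] F [-6.94 -3.15  3.17] open 0.368
x [-0.005 -0.001 -1.   ] y [-0.976 -0.216  0.005] z [-0.216  0.976  0.001] zyaw 102.5
t 12.57 tcp [ 0.5869 -0.112   0.0557] F [-6.08 -3.07  2.88] open 0.369
x [-0.005 -0.001 -1.   ] y [-0.976 -0.216  0.005] z [-0.216  0.976  0.001] zyaw 102.5
```

View pics/z5.png

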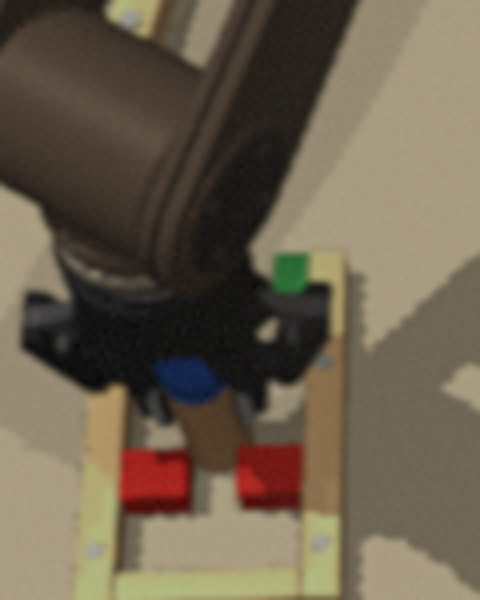

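The dowel sits against the red jaws with about 7 N on it. I'm easing the press, then letting go and rising.

Request:
{"method": "move_arm", "body": {"commands": [0,0.08,0,0,0,0,0,0]}}

```text
time: 12.82
eef_pos: [0.5864, -0.1122, 0.0557]
tcp_rot: [-0.551, 0.443, 0.551, 0.443]
contact_force: [-2.4, -1.5, 1.0]
opening: 0.368
```

Request:
{"method": "move_arm", "body": {"commands": [0,0,0,0,0,0,0,0,0,0,0,0,0,0,0,0,0,0,0,0,0,0,0,0,0,0,0,0,0,0,0,0], "jaw": 85}}

```text
time: 13.82
eef_pos: [0.5866, -0.112, 0.0558]
tcp_rot: [-0.551, 0.443, 0.551, 0.443]
contact_force: [0.0, 0.3, 0.6]
opening: 0.994
```

Request:
{"method": "move_arm", "body": {"commands": [-0.3,0,0,0,-0.6,0,0,0,-0.9,0,0,0,-0.9,0,0,0,-0.9,0,0,0,-0.9,0,0,0,-0.9,0,0,0,-0.9,0,0,0,0,0.9,0,0,0,0.9,0,0,0,0.9,0,0,0,0,0.9,0,0,0,0.9,0,0,0,0.9,0,0,0,0.9,0,0,0,0.9,0,0,0,0.9,0,0,0,0.9,0,0,0,0.9,0,0,0,0,0]}}

```text
time: 16.32
eef_pos: [0.4816, 0.0516, 0.2137]
tcp_rot: [0.552, -0.442, -0.552, -0.442]
contact_force: [-0.9, -0.3, -0.1]
opening: 0.997
```

```bash
python3 - <<'E'
from h import *
st()
a=ctrl.read_camera('scene')[:,:,::-1];b=ctrl.read_camera('top')[:,:,::-1]
cv2.imwrite('pics/s6.png',a);cv2.imwrite('pics/t6.png',b)
a=cv2.resize(a[255:385,180:310],(520,520),interpolation=cv2.INTER_CUBIC);b=cv2.resize(b[110:240,300:430],(520,520),interpolation=cv2.INTER_CUBIC)
cv2.imwrite('pics/g6.png',cv2.resize(np.hstack([a,b]),(800,400)))
E
```

```text
t 16.32 tcp [0.4816 0.0516 0.2137] F [-0.94 -0.3  -0.07] open 0.997
x [ 0.  0. -1.] y [-0.976 -0.219 -0.   ] z [-0.219  0.976  0.   ] zyaw 102.67
```

View pics/g6.png

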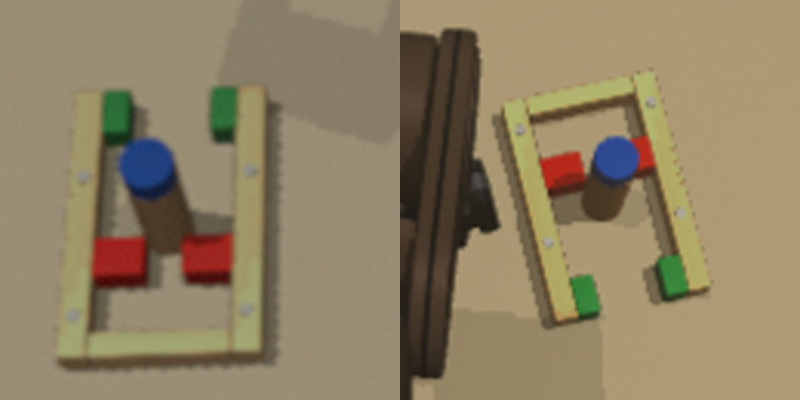

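View pics/s6.png

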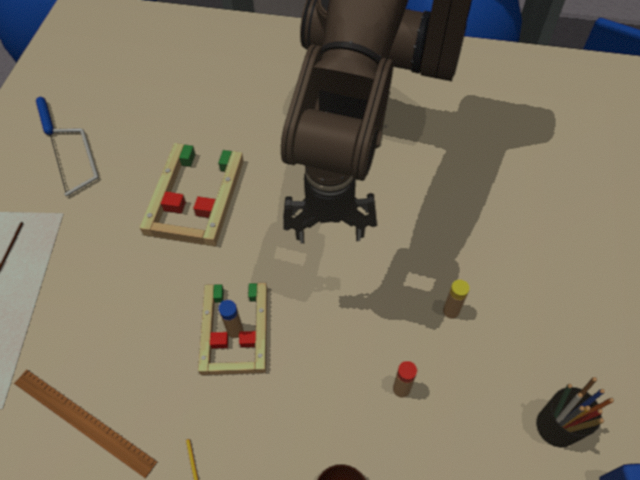

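The dowel stands between the rails against the red jaws, and red and yellow have not moved. I'll check its position in the gauge frame.

```bash
python3 - <<'E'
from h import *
# g6 scale: 400/130 px per px
k=400/130
ps=(180+147/k,255+162/k); pt=(300+(615-400)/k,110+158/k)
X=tri(ps,pt); a=plane('scene',ps,.1); b=plane('top',pt,.1)
o=np.array([.499,-.131]); c,s=np.cos(np.radians(12.4)),np.sin(np.radians(12.4))
for p in (X,a,b): d=p[:2]-o; print(p.round(4),'gauge',round(c*d[0]+s*d[1],4),round(-s*d[0]+c*d[1],4))
# foot lean: predicted foot pixels if upright
m=(a[:2]+b[:2])/2
print(k*(proj('scene',[*m,0])-[180,255]),k*(proj('top',[*m,0])-[300,110])+[400,0])
E
```

```text
[ 0.5841 -0.1122  0.0955] gauge 0.0871 0.0001
[ 0.586  -0.1102  0.1   ] gauge 0.0894 0.0016
[ 0.5827 -0.1128  0.1   ] gauge 0.0857 -0.0002
[169.40786411 229.31955585] [598.35033924 200.43619583]
```

```bash
python3 -c "
from plant import ctrl
print(ctrl.sign_off())"
```

```text
the job is handed in; nothing more can be done
None
```

I slid the blue-topped dowel upright through the green go gap of the smaller gauge until the red jaws stopped it. I pressed it there at about 7 N, eased off, let go and handed the job in at about 16 s.

- **Final position:** the two-view check puts the dowel axis about 87 mm in from the open end and within 2 mm of the centre line. It is standing upright, and the arm is well clear.
- **Other dowels:** the red-topped and yellow-topped dowels look unmoved in the last scene picture. I did not measure them again.
- **Disagreement between views:** the two camera views differed by 2–5 mm in position, about what the calibration allows. The triangulated heights came out 0.5–8 mm low: 95.5 mm for the 100 mm dowel top and 16–23.5 mm for the 24 mm gauge top. I averaged the two views.
- **Sliding:** I carried the dowel about 2 mm above the table on the way to the gauge, then lowered it to slide in.

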